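Clip the filled mould into the empty sloped rest

TASK

One of the two sloped, sprung mould rests beside the white board is empty. Slide the loose filled chocolate mould across the board and down into that empty rest, pressing back its orange sprung bar until the mould's tail drops behind the blue sill, so that the mould is held lying flat on the steel bed, square and centred across it. Do it gently: do not push the bar all the way to its end, do not tip the mould steeply, and leave the other things on the table where they are.

Things in the scene. Friction and masses are not known exactly. Their poses are not given: they have to be found in the camera images.
- mould: The loose filled mould: dark brown block 90 mm (x) by 140 mm (y) by 26 mm high with 12 round caramel-coloured fillings on top, 0.25 to 0.5 kg, too wide to grasp. Origin: centre of its underside; z up; y along its length. It starts on the white board, at an angle; either end may lead.
- board: Fixed raised white board on steel legs, 260 by 260 mm, its top 70 mm above the table (70 mm above this origin, which is under its centre at table height). The two rests adjoin its +y edge, side by side, their centre lines at x = -65 mm and +65 mm of the board; which one is empty changes.
- rest_bed: Bed of the EMPTY rest: steel strip 60 mm wide (x), 176 mm long, sloping 12 degrees down away from the board. Origin: on the bed surface, middle of its upper end, at the foot of the blue sill; x across, y downhill along the bed, z normal to it. The mould is home with its tail end against the sill: mould origin at about (0, 70, 0) mm in this frame, lengthwise along y.
- rest_sill (a point): Middle of the top edge of the empty rest's blue sill, 6 mm above the bed at its upper end, where the mould's tail drops off. The sill is 60 mm wide, 12 mm deep; its top slopes like the bed and its uphill edge is level with the board's top to 1 mm, so the mould slides over it.
- rest_bar (a joint): Orange sprung bar at the foot of the empty rest, 50 mm wide, 14 mm high above the bed; slides downhill. 0 = free, its face 134 mm from the sill; 0.018 m = its end stop. The spring gives 3 N at 0 and 0.6 N more per mm. With the mould home it stands at about 0.006 m, pressing the mould back against the sill.
- full_bed: The bed of the OTHER rest, same shape and frame as rest_bed; it already holds a mould with dark fillings (90 by 140 by 26 mm, fixed).
- bowl: Mint green bowl, 150 mm across, 75 mm high, bystander. Origin: centre of underside.
- spatula: Spatula with green handle, 240 mm long, bystander. Origin: underside.
- jar: Amber jar with white lid, 70 mm across, 100 mm high, bystander. Origin: centre of underside.
- scraper: Steel scraper with black grip, 100 by 120 mm, 22 mm high, bystander. Origin: centre of underside of its blade.
- cup: Steel mug, 90 mm across, 90 mm high, bystander. Origin: centre of underside.
- butter: Cardboard box 75 by 120 by 50 mm, bystander. Origin: centre of underside.
Mind the look-alikes: they are no part of the job. Leave any purple look-alike of the part that bears rest_bed alone.

How it is judged:
At the end, for the whole second after the job is handed in: The mould rests in the empty rest, let go and still: centred across the bed within 12 mm, its middle 66 to 76 mm downhill of the sill (tail behind the sill), flat on the bed within 3 mm and 0.03 rad, square to it within 0.1 rad, and held by the sprung bar, which stands pushed in 3 to 12 mm (x of mould in the frame of rest_bed between -0.012 and 0.012 m and y of mould in the frame of rest_bed between 0.066 and 0.076 m and z of mould in the frame of rest_bed between -0.003 and 0.003 m and angle between the z axis of mould and the z axis of rest_bed, either way round below 0.03 rad and angle between the y axis of mould and the y axis of rest_bed, either way round below 0.1 rad and value of joint rest_bar between 0.003 and 0.012 m and linear speed of mould below 0.02 m/s); the robot touches nothing.
It fails at once if the sprung bar is pushed all the way to its end (beyond 16.5 mm of its 18 mm) (value of joint rest_bar above 0.0165 m).
It fails at once if the mould is tipped steeply (more than 0.45 rad) (angle between mould's own z axis and vertical above 0.45 rad).
It fails at once if a bystander is moved by more than 30 mm (distance of any of bowl, spatula, jar, scraper, cup, butter from where it was at the start of the episode above 0.03 m).
It also fails if it takes over 67 s, if anything falls off the work surface, if the arm or the gripper's body presses on something with over 40 N, if the wrist force passes 120 N, or if a joint passes its speed limit or range.

ROBOT

A 6-joint arm with a two-finger parallel gripper is mounted at the origin on the work surface. World frame = base frame: x ahead of the robot, y to its left, z up, the work surface at z = 0. Lengths are in m, angles in rad, forces in N, time in s.
With the tool pointing down it reaches from about 0.35 to 0.775 m from the base axis. Payload 7.3 kg.
Tool frame: the origin (TCP) lies on the front face of the gripper's body, between the roots of the fingers; the fingertips stand ahead of it and the grasp point (between the pads) lies 47 mm ahead of it (finger_overhang is the z of the fingertips in the tool frame, in m); z points along the fingers, y is the line along which they close (so a half turn about z gives the same grasp; the last joint's range is limited). The gripper opens to 92 mm and grips with 3 to 60 N. Pads are 19 mm wide; open, the fingers measure 130 mm over their backs; the gripper's body (75 mm by 190 mm) begins 47 mm behind the grasp point.
Start: joints at [1.201, 0.342, 1.524, -0, 1.275, -0.146], TCP at [0.116, 0.512, 0.292] pointing down, gripper open.
Joint ranges: [-2.53, 2.53], [-0.77, 2.02], [0.04, 2.7], [-1, 4.14], [0.28, 2.66], [-3.11, 3.11]. Speed limits (rad/s): [2.57, 2.57, 3.14, 3.14, 3.14, 3.14].

INTERFACE

Orientations are given as [roll, pitch, yaw] about the fixed x, y, z axes, in that order (R = Rz(yaw) Ry(pitch) Rx(roll)).
In Python, from cell import * gives the robot as it stands. The module is installed in compiled form; this text tells all that it offers.
- The arm moves only by the tool arm_command, never from a script. Its argument "series" is a list of rows, each an object of numbers: "x", "y", "z": the shift along the tool's x, y, z in mm; "rx", "ry", "rz": the turn, a rotation vector about the tool's x, y, z in degrees. A call has 1 to 20 rows; each row is the pose to reach, as a shift and turn from the pose commanded when the call began, along the tool's axes at that moment; what a row does not reach only later rows make up. A row lasts 1/10 s, in which the tool goes at most 50 mm and 8.59 degrees, less where a joint would pass 70% of its speed; a pose out of reach is approached as far as the arm can. A call with a gripper value outside its range is refused whole. "hand" is the finger opening in mm, from 0 to 91.8, set as the call begins (left out, the last holds). The fingers move at their own pace and stop on an object; "squeeze" is the grip in N (left out, the last holds). Time passes only in rows, so rows that repeat a pose let the fingers close. It gives the time, the measured TCP pose, the force, the opening and the grip force at its end, in the units of the state.
- observe(): the state, without advancing time (a new reading comes with each control period).
- read_camera(name): name is "side" or "top" or "wrist"; returns a dict with "pixels" (384x512x3 uint8, blue, green, red), "K" (3x3 intrinsics, pixels), "k1" (the pictures are not rectified: a ray, as slopes to the right and down, at radius r is drawn at 1 + k1 r^2 times it, then the intrinsics apply), "rvec" (rotation vector, rad) and "tvec" (3), from world to camera coordinates, as OpenCV has them. Camera axes: x right, y down, z forward; pixel columns grow to the right and rows downward; lengths in m; the calibration is good to about 2 mm. A picture is of the moment at which its call begins. There is no depth.
- hand_in(): hands the job in; it is judged then, once.
Trained networks look in a picture, given as the dict that the camera call returned (one of the last four; its "shot" number tells which), for a name from the list of things; names that differ only in an ending like _2 or _b are one class to them, and where a whole thing is asked for, a point or a joint stands for the part that bears it (a point fixed in the world has none). Each returns a list of dicts, best first, with "confidence" (0 to 1); they miss things now and then, are a little off and sometimes report something else, mostly with a low value. They report only what shows in the picture. A call takes as long as a camera call. They do not tell look-alikes from the thing itself.
- boxes_of(picture, query): "point" ([x, y, z] in m, in world coordinates, good to about 4 mm: the middle of the surface that is visible of it).
- trace(picture, query): "pixels" (384x512 bool, what is visible of it).
- mark_of(picture, query): "point" ([x, y, z] in m, in world coordinates, good to about 4 mm: a listed point, or the origin of a listed thing).
The state is a dict: "time": time; "qpos": joint angles; "qvel": joint speeds; "joint_efforts": joint torques, N m; "tool_pos": TCP position; "tool_rot": TCP orientation; "contact_force": force on the tool from outside, world axes, zero at the start; "torque": the same for the moment, N m; "opening": finger opening in m; "grip_force": force on a finger pad.
Only numpy, scipy, OpenCV 4.12 (cv2) and the standard library are available. Lean on these libraries where they do the work, as an engineer would, in place of code of your own. Each camera call takes 0.05 s, during which the arm holds its last target. There are 200 camera calls.

## Working session

There is one attempt and no reset: what is moved stays moved. The work goes in short steps, Python scripts to look and compute and a tool call to move; the robot and the scene stay as the last step left them, time stands still between calls to the robot, and variables do not carry over. Pictures are saved under pics/ and viewed, at most 10 in all, crops included, and the job is handed in when it is done.

Besides the shell and the picture viewer there is one more tool, called after ">>>" as name([rows], argument=value, ...), one row to a line, values as JSON. arm_command: Moves the arm, as the interface text tells. Its arguments: {"type":"object","properties":{"series":{"type":"array"},"hand":{"type":"number"},"squeeze":{"type":"number"}},"required":["series"]}

```bash
mkdir -p pics; python3 - <<'E'
from cell import *
import cv2,numpy as np
s=observe();print({k:np.round(s[k],3) for k in('time','qpos','tool_pos','tool_rot','contact_force','opening')}, [k for k in s])
try: print(finger_overhang)
except Exception as e: print(e)
P={}
for n in('top','side'):
    p=read_camera(n);P[n]=p;cv2.imwrite(f'pics/{n}0.png',p['pixels'])
    for q in('mould','board','rest_bed','rest_sill','rest_bar','full_bed','bowl','spatula','jar','scraper','cup','butter'):
        for d in mark_of(p,q)[:3]: print(n,q,np.round(d['point'],3),round(d['confidence'],2))
cv2.imwrite('pics/both.png',np.vstack([P['top']['pixels'],P['side']['pixels']])[:,:]) 
E
```

```text
{'time': np.float64(0.0), 'qpos': array([ 1.201,  0.343,  1.525,  0.   ,  1.275, -0.146]), 'tool_pos': array([0.116, 0.512, 0.292]), 'tool_rot': array([-3.14 , -0.   ,  2.918]), 'contact_force': array([ 0.015, -0.14 ,  0.014]), 'opening': np.float64(0.092)} ['time', 'qpos', 'qvel', 'joint_efforts', 'tool_pos', 'tool_rot', 'contact_force', 'torque', 'grip_force', 'opening']
0.0655
top mould [ 0.561 -0.156  0.07 ] 0.6
top board [ 0.545 -0.156 -0.002] 0.89
top rest_bed [ 0.207 -0.367  0.061] 0.77
top rest_bed [ 0.616 -0.02   0.06 ] 0.74
top rest_bed [ 0.38  -0.487  0.001] 0.63
top rest_sill [ 0.207 -0.366  0.066] 0.79
top rest_sill [ 0.617 -0.015  0.068] 0.55
top rest_sill [ 0.38  -0.488  0.002] 0.48Traceback (most recent call last):
  File "<stdin>", line 10, in <module>
ValueError: it knows: board, bowl, butter, cup, full_bed, jar, mould, rest_bed, rest_sill, scraper, spatula
```

View pics/top0.png

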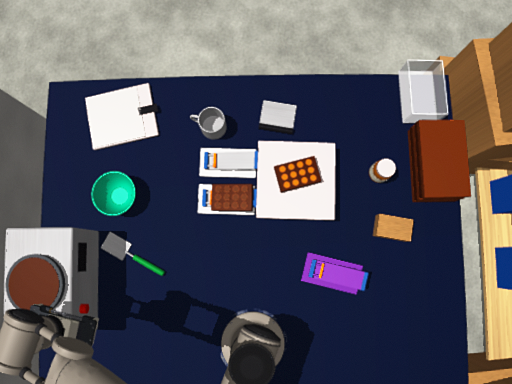

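The top view shows these candidates:
- **Loose mould:** caramel fillings, on the board at (298,174).
- **Full rest's mould:** dark fillings, at (232,198), so not the one I want.
- **Empty rest:** white, at (228,161).
- **Purple look-alike rest:** at (335,272), to be left alone.

I choose the mould at (298,174) and the rest at (228,161), and I'll check both in a close crop.

```bash
cat > h.py <<'E'
from cell import *
import cv2,numpy as np
from scipy.spatial.transform import Rotation as R
def plane(p,px,z):
    """pixels -> world points on the plane(s) of height z"""
    K=p['K'];u=(np.atleast_2d(px).astype(float)-[K[0,2],K[1,2]])/[K[0,0],K[1,1]]
    s=u.copy()
    for _ in range(20): s=u/(1+p['k1']*(s**2).sum(1,keepdims=True))
    M=cv2.Rodrigues(np.array(p['rvec'],float))[0];c=-M.T@np.ravel(p['tvec'])
    d=np.c_[s,np.ones(len(s))]@M
    return c+d*((z-c[2])/d[:,2])[:,None]
def proj(p,X):
    """world points -> pixels"""
    M=cv2.Rodrigues(np.array(p['rvec'],float))[0];c=np.atleast_2d(X)@M.T+np.ravel(p['tvec'])
    s=c[:,:2]/c[:,2:];s=s*(1+p['k1']*(s**2).sum(1,keepdims=True))
    return s*[p['K'][0,0],p['K'][1,1]]+[p['K'][0,2],p['K'][1,2]]
E
python3 - <<'E'
from h import *
Q=('mould','board','rest_bed','rest_sill','full_bed','bowl','spatula','jar','scraper','cup','butter')
im=[]
for n in('top','side'):
    p=read_camera(n);cv2.imwrite(f'pics/{n}1.png',p['pixels'])
    for q in Q:
        for d in mark_of(p,q)[:3]: print(n,q,np.round(d['point'],3),round(d['confidence'],2))
    for i,d in enumerate(trace(p,'mould')[:2]):
        m=d['pixels'].astype(np.uint8);c=cv2.findContours(m,0,2)[0];c=max(c,key=cv2.contourArea)
        print(n,'trace',d['confidence'],m.sum(),cv2.minAreaRect(c))
        if n=='top':
            w=plane(p,c[:,0],.096)[:,:2];print(cv2.minAreaRect((w*1000).astype(np.float32)))
    if n=='top':cv2.imwrite('pics/crop.png',cv2.resize(p['pixels'][130:225,190:345],None,fx=5,fy=5,interpolation=2))
E
```

```text
top mould [ 0.559 -0.159  0.068] 0.95
top mould [ 0.616 -0.017  0.06 ] 0.33
top board [ 0.549 -0.155 -0.001] 0.74
top rest_bed [ 0.616 -0.017  0.061] 0.83
top rest_bed [ 0.205 -0.366  0.06 ] 0.79
top rest_sill [ 0.208 -0.366  0.064] 0.96
top rest_sill [ 0.621 -0.013  0.068] 0.83
top full_bed [ 0.489 -0.011  0.057] 0.6
top bowl [0.515 0.46  0.007] 0.93
top spatula [0.3   0.404 0.002] 0.93
top jar [ 0.578 -0.456 -0.001] 0.64
top scraper [ 0.788 -0.107  0.001] 0.59
top cup [ 0.754  0.124 -0.004] 0.66
top cup [ 0.546 -0.156 -0.002] 0.23
top butter [ 0.38  -0.489 -0.001] 0.68
top butter [ 0.515  0.455 -0.   ] 0.37
top trace 0.76 1151 ((296.3022766113281, 173.3882598876953), (28.42378044128418, 42.02009201049805), 74.47589111328125)
((561.8255004882812, -155.6392822265625), (94.36387634277344, 138.71786499023438), 14.764419555664062)
top trace 0.2 48 ((214.5, 159.5), (3.0, 13.0), 0.0)
((613.0834350585938, 113.07569885253906), (9.914637565612793, 43.75971984863281), 89.70506286621094)
side mould [ 0.562 -0.161  0.071] 0.79
side mould [ 0.299  0.405 -0.003] 0.66
side board [ 0.547 -0.157  0.   ] 0.65
side rest_bed [ 0.617 -0.014  0.058] 0.93
side rest_bed [ 0.21  -0.368  0.062] 0.92
side rest_sill [ 0.616 -0.012  0.065] 0.81
side rest_sill [ 0.205 -0.362  0.069] 0.76
side full_bed [ 0.487 -0.009  0.057] 0.63
side bowl [ 0.509  0.457 -0.002] 0.83
side bowl [ 0.79  -0.106  0.001] 0.44
side spatula [ 0.297  0.403 -0.002] 0.63
side jar [ 0.579 -0.455  0.006] 0.77
side jar [ 0.382 -0.489 -0.005] 0.62
side scraper [ 0.791 -0.101  0.001] 0.9
side cup [ 0.752  0.125 -0.002] 0.67
side butter [ 0.381 -0.49  -0.005] 0.7
side trace 0.56 1439 ((298.7500305175781, 218.75003051757812), (54.44721603393555, 31.11269760131836), 45.0)
```

```bash
ls pics
```

```text
crop.png
side1.png
top0.png
top1.png
```

View pics/crop.png

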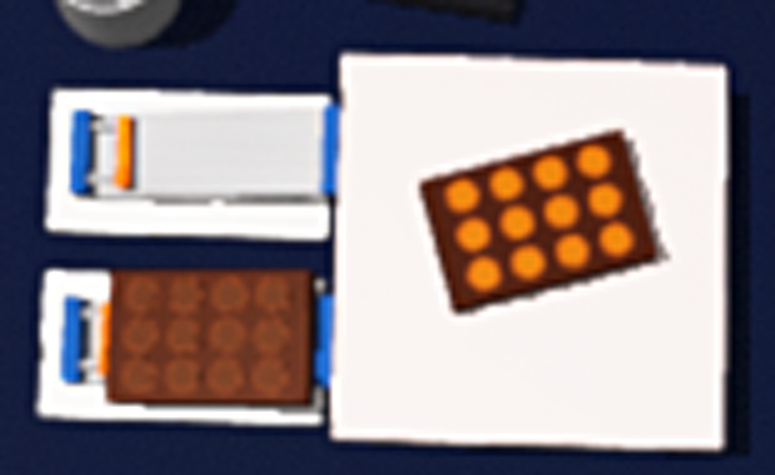

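View pics/side1.png

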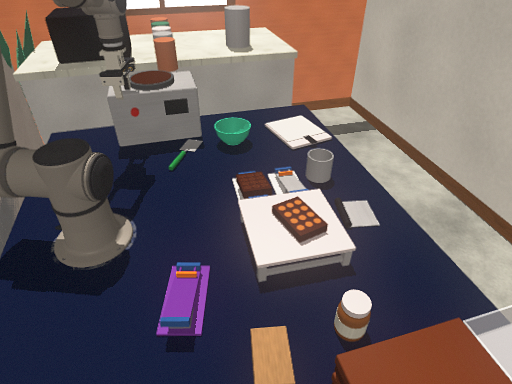

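```bash
python3 - <<'E'
from h import *
p=read_camera('top');im=p['pixels'].astype(int)
# white board + rests outline: bright low-saturation pixels near the board
m=((im.min(2)>150)).astype(np.uint8);m[:140]=m[:140]
c=[x for x in cv2.findContours(m,0,2)[0] if cv2.contourArea(x)>3000]
for x in c:
    a=cv2.approxPolyDP(x,3,True)[:,0];w=plane(p,a,.07)
    if 230<a[:,0].mean()<320: print(np.c_[a,np.round(w*1000)].tolist())
# orange fillings
hsv=cv2.cvtColor(p['pixels'],cv2.COLOR_BGR2HSV);o=cv2.inRange(hsv,(8,150,120),(22,255,255))
n,l,s,ce=cv2.connectedComponentsWithStats(o)
for i in range(1,n):
    if s[i,4]>8 and 190<ce[i,0]<340 and 130<ce[i,1]<225:print(s[i,4],ce[i].round(1),(plane(p,ce[i],.096)*1000).round(1))
E
```

```text
[[258.0, 141.0, 680.0, -32.0, 70.0], [256.0, 216.0, 426.0, -20.0, 70.0], [333.0, 219.0, 411.0, -275.0, 70.0], [334.0, 143.0, 669.0, -289.0, 70.0]]
[[0.0, 87.0, 909.0, 899.0, 70.0], [45.0, 117.0, 787.0, 715.0, 70.0], [42.0, 112.0, 806.0, 727.0, 70.0], [51.0, 80.0, 924.0, 702.0, 70.0], [241.0, 73.0, 925.0, 23.0, 70.0], [397.0, 73.0, 921.0, -526.0, 70.0], [403.0, 122.0, 741.0, -533.0, 70.0], [414.0, 122.0, 741.0, -573.0, 70.0], [447.0, 113.0, 773.0, -696.0, 70.0], [442.0, 60.0, 972.0, -698.0, 70.0], [435.0, 59.0, 976.0, -672.0, 70.0], [440.0, 54.0, 996.0, -693.0, 70.0], [454.0, 56.0, 989.0, -745.0, 70.0], [472.0, 38.0, 1063.0, -824.0, 70.0], [492.0, 37.0, 1070.0, -905.0, 70.0], [511.0, 20.0, 1145.0, -995.0, 70.0], [511.0, 0.0, 1231.0, -1010.0, 70.0], [427.0, 0.0, 1213.0, -668.0, 70.0], [427.0, 9.0, 1175.0, -663.0, 70.0], [416.0, 0.0, 1211.0, -625.0, 70.0], [419.0, 2.0, 1203.0, -636.0, 70.0], [413.0, 2.0, 1203.0, -613.0, 70.0], [414.0, 7.0, 1182.0, -614.0, 70.0], [406.0, 12.0, 1161.0, -582.0, 70.0], [408.0, 17.0, 1140.0, -587.0, 70.0], [398.0, 4.0, 1193.0, -555.0, 70.0], [391.0, 8.0, 117
[... 1181 characters left out ...]
0, 49.0, 1060.0, 912.0, 70.0], [0.0, 54.0, 1040.0, 913.0, 70.0], [4.0, 51.0, 1050.0, 898.0, 70.0], [7.0, 57.0, 1025.0, 883.0, 70.0], [0.0, 57.0, 1028.0, 912.0, 70.0]]
32 [214.4 160.2] [[610.5 113.5  96. ]]
128 [310.6 169.6] [[ 573.2 -202.4   96. ]]
43 [299.6 164. ] [[ 592.7 -166.8   96. ]]
41 [290.9 166.3] [[ 585.5 -137.9   96. ]]
131 [284.2 176.8] [[ 550.9 -114.9   96. ]]
43 [301.9 171.9] [[ 566.1 -173.5   96. ]]
44 [293.  174.1] [[ 559.4 -143.9   96. ]]
43 [304.1 179.9] [[ 539.4 -179.9   96. ]]
45 [295. 182.] [[ 532.9 -149.8   96. ]]
124 [217.4 197. ] [[488.3 104.3  96. ]]
125 [226.2 196.9] [[487.9  75.8  96. ]]
287 [239.3 197.1] [[486.7  32.9  96. ]]
26 [210.7 197.8] [[486.  126.2  96. ]]
```

The crop confirms it: the loose mould with orange fillings is on the board at about (540,220) in the crop. The white empty rest, with blue sill and orange bar, is at (200,150). The side view agrees and shows the purple rest apart at (185,300).

First I'll move beside the mould's -x flank, with the finger line parallel to its length.

>>> arm_command([
  {"x":-335,"y":-192},
  {"x":-335,"y":-192},
  {"x":-335,"y":-192},
  {"x":-335,"y":-192},
  {"x":-335,"y":-192},
  {"x":-335,"y":-192},
  {"x":-335,"y":-192},
  {"x":-335,"y":-192},
  {"x":-522,"y":-585,"z":60,"rz":-26},
  {"x":-522,"y":-585,"z":60,"rz":-26},
  {"x":-522,"y":-585,"z":60,"rz":-26},
  {"x":-522,"y":-585,"z":60,"rz":-26},
  {"x":-522,"y":-585,"z":60,"rz":-26},
  {"x":-522,"y":-585,"z":60,"rz":-26},
  {"x":-522,"y":-585,"z":60,"rz":-26},
  {"x":-522,"y":-585,"z":60,"rz":-26},
  {"x":-522,"y":-585,"z":60,"rz":-26},
  {"x":-522,"y":-585,"z":60,"rz":-26},
  {"x":-522,"y":-585,"z":60,"rz":-26},
  {"x":-522,"y":-585,"z":60,"rz":-26},
], hand=80)

```text
invalid input
```

>>> arm_command([
  {"x":-40,"y":-20,"z":0,"rx":0,"ry":0,"rz":0},
  {"x":-80,"y":-40,"z":0,"rx":0,"ry":0,"rz":0},
], hand=80)

```text
time: 1.8
tool_pos: [0.1856, 0.4548, 0.2921]
tool_rot: [3.141, 0.0, 2.921]
contact_force: [0.7, 0.5, -0.6]
opening: 0.082
grip_force: 0.0
```

>>> arm_command([
  {"x":-255,"y":-152,"z":0,"rx":0,"ry":0,"rz":0},
  {"x":-255,"y":-152,"z":0,"rx":0,"ry":0,"rz":0},
  {"x":-255,"y":-152,"z":0,"rx":0,"ry":0,"rz":0},
  {"x":-255,"y":-152,"z":0,"rx":0,"ry":0,"rz":0},
  {"x":-255,"y":-152,"z":0,"rx":0,"ry":0,"rz":0},
  {"x":-255,"y":-152,"z":0,"rx":0,"ry":0,"rz":0},
  {"x":-442,"y":-545,"z":60,"rx":0,"ry":0,"rz":-26},
  {"x":-442,"y":-545,"z":60,"rx":0,"ry":0,"rz":-26},
  {"x":-442,"y":-545,"z":60,"rx":0,"ry":0,"rz":-26},
  {"x":-442,"y":-545,"z":60,"rx":0,"ry":0,"rz":-26},
  {"x":-442,"y":-545,"z":60,"rx":0,"ry":0,"rz":-26},
  {"x":-442,"y":-545,"z":60,"rx":0,"ry":0,"rz":-26},
  {"x":-442,"y":-545,"z":60,"rx":0,"ry":0,"rz":-26},
  {"x":-442,"y":-545,"z":60,"rx":0,"ry":0,"rz":-26},
  {"x":-442,"y":-545,"z":60,"rx":0,"ry":0,"rz":-26},
  {"x":-442,"y":-545,"z":60,"rx":0,"ry":0,"rz":-26},
  {"x":-442,"y":-545,"z":60,"rx":0,"ry":0,"rz":-26},
])

```text
time: 3.5
tool_pos: [0.4956, -0.1758, 0.2316]
tool_rot: [3.141, -0.001, -2.915]
contact_force: [0.1, 0.2, 0.4]
opening: 0.0798
grip_force: 0.0
```

>>> arm_command([
  {"x":0,"y":0,"z":45,"rz":0},
  {"x":0,"y":0,"z":80,"rz":0},
  {"x":0,"y":0,"z":89,"rz":0},
  {"x":-6,"y":0,"z":89,"rz":0},
  {"x":-12,"y":0,"z":89,"rz":0},
  {"x":-15,"y":0,"z":89,"rz":0},
  {"x":-18,"y":0,"z":89,"rz":0},
  {"x":-21,"y":0,"z":89,"rz":1},
  {"x":-25,"y":0,"z":89,"rz":2.5},
  {"x":-29,"y":0,"z":89,"rz":4},
  {"x":-33,"y":0,"z":89,"rz":5.5},
  {"x":-37,"y":0,"z":89,"rz":7},
  {"x":-41,"y":0,"z":89,"rz":8.5},
  {"x":-45,"y":0,"z":89,"rz":10},
  {"x":-49,"y":0,"z":89,"rz":12},
  {"x":-53,"y":0,"z":89,"rz":14},
  {"x":-57,"y":0,"z":89,"rz":15},
  {"x":-60,"y":0,"z":89,"rz":16},
  {"x":-62,"y":0,"z":89,"rz":16},
  {"x":-62,"y":0,"z":89,"rz":16},
])

```text
invalid input
```

```bash
cat > look.py <<'E'
from h import *
import sys
def fit(z=.096,tag='a'):
    p=read_camera('top');hsv=cv2.cvtColor(p['pixels'],cv2.COLOR_BGR2HSV)
    o=cv2.inRange(hsv,(8,150,120),(22,255,255));o[:,:218]=0;o[:,340:]=0;o[:130]=0;o[190:]=0
    w=plane(p,np.argwhere(o)[:,::-1],z)[:,:2].astype(np.float32)
    r=cv2.minAreaRect(w*1000);print('n',len(w),'mean',(w.mean(0)*1000).round(1),'rect',np.round(r[0],1),np.round(r[1],1),round(r[2],1))
    cv2.imwrite(f'pics/{tag}.png',cv2.resize(p['pixels'][130:225,190:345],None,fx=5,fy=5,interpolation=2))
    return p
fit(float(sys.argv[2]) if len(sys.argv)>2 else .096,sys.argv[1])
E
python3 look.py a
```

```text
n 279 mean [541.8 -29.9] rect [552.6 -27.4] [ 77.7 262.3] 2.7
```

View pics/a.png

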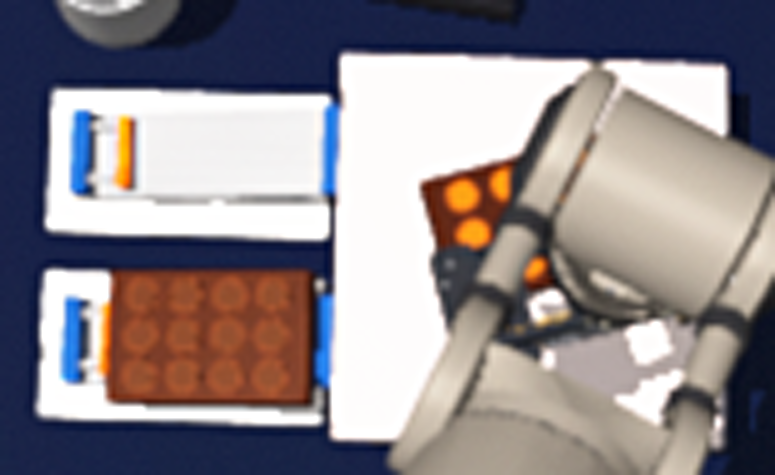

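The move was refused because every row needs all six keys. The arm hides much of the mould in this view.

>>> arm_command([
  {"x":0,"y":0,"z":45,"rx":0,"ry":0,"rz":0},
  {"x":0,"y":0,"z":80,"rx":0,"ry":0,"rz":0},
  {"x":0,"y":0,"z":89,"rx":0,"ry":0,"rz":0},
  {"x":-6,"y":0,"z":89,"rx":0,"ry":0,"rz":0},
  {"x":-12,"y":0,"z":89,"rx":0,"ry":0,"rz":0},
  {"x":-15,"y":0,"z":89,"rx":0,"ry":0,"rz":0},
  {"x":-18,"y":0,"z":89,"rx":0,"ry":0,"rz":0},
  {"x":-21,"y":0,"z":89,"rx":0,"ry":0,"rz":1},
  {"x":-25,"y":0,"z":89,"rx":0,"ry":0,"rz":2.5},
  {"x":-29,"y":0,"z":89,"rx":0,"ry":0,"rz":4},
  {"x":-33,"y":0,"z":89,"rx":0,"ry":0,"rz":5.5},
  {"x":-37,"y":0,"z":89,"rx":0,"ry":0,"rz":7},
  {"x":-41,"y":0,"z":89,"rx":0,"ry":0,"rz":8.5},
  {"x":-45,"y":0,"z":89,"rx":0,"ry":0,"rz":10},
  {"x":-49,"y":0,"z":89,"rx":0,"ry":0,"rz":12},
  {"x":-53,"y":0,"z":89,"rx":0,"ry":0,"rz":14},
  {"x":-57,"y":0,"z":89,"rx":0,"ry":0,"rz":15},
  {"x":-60,"y":0,"z":89,"rx":0,"ry":0,"rz":16},
  {"x":-62,"y":0,"z":89,"rx":0,"ry":0,"rz":16},
  {"x":-62,"y":0,"z":89,"rx":0,"ry":0,"rz":16},
])

```text
time: 5.55
tool_pos: [0.5564, -0.1602, 0.1432]
tool_rot: [-3.142, 0.001, 3.093]
contact_force: [-0.9, 0.5, -0.6]
opening: 0.08
grip_force: 0.0
```

>>> arm_command([
  {"x":15,"y":0,"z":0,"rx":0,"ry":0,"rz":0},
  {"x":15,"y":0,"z":-45,"rx":0,"ry":0,"rz":0},
  {"x":15,"y":0,"z":-80,"rx":0,"ry":0,"rz":0},
  {"x":-56,"y":-137,"z":-80,"rx":0,"ry":0,"rz":90},
  {"x":-56,"y":-137,"z":-80,"rx":0,"ry":0,"rz":90},
  {"x":-56,"y":-137,"z":-80,"rx":0,"ry":0,"rz":90},
  {"x":-56,"y":-137,"z":-80,"rx":0,"ry":0,"rz":90},
  {"x":-56,"y":-137,"z":-80,"rx":0,"ry":0,"rz":90},
  {"x":-56,"y":-137,"z":-80,"rx":0,"ry":0,"rz":90},
  {"x":-56,"y":-137,"z":-80,"rx":0,"ry":0,"rz":90},
  {"x":-56,"y":-137,"z":-80,"rx":0,"ry":0,"rz":90},
  {"x":-56,"y":-137,"z":-80,"rx":0,"ry":0,"rz":90},
  {"x":-56,"y":-137,"z":-80,"rx":0,"ry":0,"rz":90},
  {"x":-56,"y":-137,"z":-80,"rx":0,"ry":0,"rz":90},
  {"x":-56,"y":-137,"z":-80,"rx":0,"ry":0,"rz":90},
], hand=46)

```text
time: 7.05
tool_pos: [0.6053, -0.2998, 0.2231]
tool_rot: [3.141, -0.0, 1.521]
contact_force: [-0.8, -0.5, 0.4]
opening: 0.0461
grip_force: 0.0
```

```bash
sed -i "s/o\[190:\]=0/o[187:]=0/" look.py; python3 look.py b
```

```text
n 599 mean [ 606.3 -145.9] rect [589.6 -57.9] [100.7 340.5] 12.5
```

View pics/b.png

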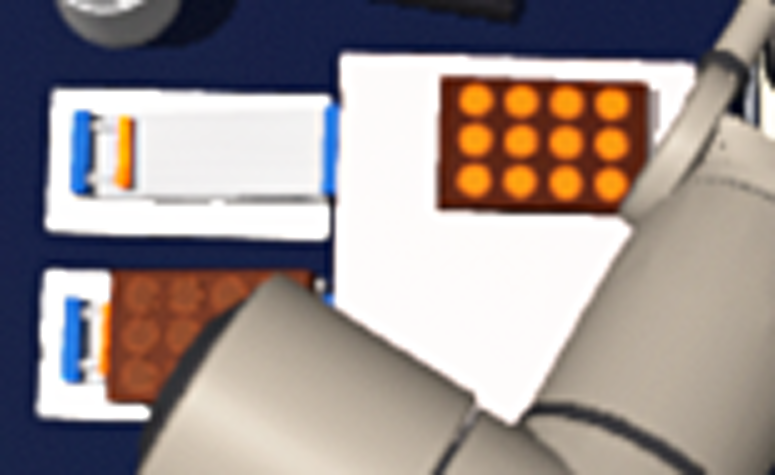

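The mould is now square to the board, centred at about (545,143) in the crop. Next I'll measure its lateral offset from the rest's centre line, using the orange bar, blue sill and steel bed.

```bash
python3 - <<'E'
from h import *
p=read_camera('top');im=p['pixels'];hsv=cv2.cvtColor(im,cv2.COLOR_BGR2HSV)
o=cv2.inRange(hsv,(8,150,120),(22,255,255))
m=np.zeros_like(o);m[140:172,276:322]=255
n,l,s,ce=cv2.connectedComponentsWithStats(o&m)
for i in range(1,n):print(s[i,4],(plane(p,ce[i],.096)[0]*1000).round(1))
b=cv2.inRange(hsv,(8,100,100),(22,255,255));m[:]=0;m[145:175,205:222]=255
u=np.argwhere(b&m)[:,::-1];print('bar',len(u),u.mean(0),(plane(p,u.mean(0),.047)*1000).round(1))
b=cv2.inRange(hsv,(100,150,100),(125,255,255))
for a in((245,262),(200,212)):
    m[:]=0;m[145:175,a[0]:a[1]]=255;u=np.argwhere(b&m)[:,::-1];print('blue',a,len(u),u.mean(0),(plane(p,u.mean(0),.068)*1000).round(1))
bed=np.array([.6175,-.016,.061]);f=np.array([.05*.978,.9987*.978,-.208]);
print(proj(p,bed),proj(p,bed+f*.137+[0,0,.014]),'cam')
E
```

```text
147 [ 614.9 -117.9   96. ]
89 [ 626.9 -149.    96. ]
44 [ 639.4 -179.5   96. ]
135 [ 610.3 -208.1   96. ]
46 [ 612.6 -178.4   96. ]
46 [ 586.7 -146.5   96. ]
44 [ 585.4 -177.1   96. ]
bar 28 [214.39285714 161.39285714] [[617.4 118.3  47. ]]
blue (245, 262) 38 [255.63157895 159.05263158] [[618.1 -22.5  68. ]]
blue (200, 212) 51 [205.70588235 160.19607843] [[617.5 145.5  68. ]]
[[253.72022909 159.70485011]] [[214.53585211 159.46865624]] cam
```

The mould's centre line is about 3 mm to +x of the rest's line, with yaw within about 0.5°. I'll descend behind the tail and push along the board axis, drifting slightly toward -x.

>>> arm_command([
  {"x":0,"y":1.5,"z":40,"rx":0,"ry":0,"rz":0},
  {"x":0,"y":1.5,"z":75,"rx":0,"ry":0,"rz":0},
  {"x":20,"y":1.5,"z":80,"rx":0,"ry":0,"rz":0},
  {"x":40,"y":1.5,"z":80,"rx":0,"ry":0,"rz":0},
  {"x":48,"y":1.5,"z":80,"rx":0,"ry":0,"rz":0},
  {"x":53,"y":1.5,"z":80,"rx":0,"ry":0,"rz":0},
  {"x":57,"y":1.5,"z":80,"rx":0,"ry":0,"rz":0},
  {"x":61,"y":1.4,"z":80,"rx":0,"ry":0,"rz":0},
  {"x":66,"y":1.3,"z":80,"rx":0,"ry":0,"rz":0},
  {"x":72,"y":1.2,"z":80,"rx":0,"ry":0,"rz":0},
  {"x":78,"y":1,"z":80,"rx":0,"ry":0,"rz":0},
  {"x":84,"y":0.9,"z":80,"rx":0,"ry":0,"rz":0},
  {"x":90,"y":0.8,"z":80,"rx":0,"ry":0,"rz":0},
  {"x":96,"y":0.7,"z":80,"rx":0,"ry":0,"rz":0},
  {"x":102,"y":0.6,"z":80,"rx":0,"ry":0,"rz":0},
  {"x":108,"y":0.5,"z":80,"rx":0,"ry":0,"rz":0},
  {"x":114,"y":0.4,"z":80,"rx":0,"ry":0,"rz":0},
  {"x":120,"y":0.3,"z":80,"rx":0,"ry":0,"rz":0},
  {"x":126,"y":0.2,"z":80,"rx":0,"ry":0,"rz":0},
  {"x":130,"y":0,"z":80,"rx":0,"ry":0,"rz":0},
])

```text
time: 9.15
tool_pos: [0.6116, -0.1693, 0.1431]
tool_rot: [-3.141, -0.0, 1.522]
contact_force: [0.1, -1.6, 0.9]
opening: 0.046
grip_force: 0.8
```

```bash
python3 - <<'E'
from h import *
s=observe();print(s['tool_pos'],s['contact_force'])
p=read_camera('top');im=p['pixels'];hsv=cv2.cvtColor(im,cv2.COLOR_BGR2HSV)
o=cv2.inRange(hsv,(8,150,120),(22,255,255));m=np.zeros_like(o);m[140:182,222:322]=255
n,l,st,ce=cv2.connectedComponentsWithStats(o&m)
for i in range(1,n):print(st[i,4],(plane(p,ce[i],.096)[0]*1000).round(1))
q=read_camera('side')
cv2.imwrite('pics/c.png',np.hstack([cv2.resize(im[130:225,190:345],(400,245),interpolation=2),cv2.resize(q['pixels'][140:280,210:370],(280,245),interpolation=2)]))
E
```

```text
[ 0.61161792 -0.16925171  0.14314672] [ 0.07723957 -1.61868744  0.87504184]
148 [616.8 -43.5  96. ]
130 [617.6 -72.9  96. ]
35 [ 637.9 -136.2   96. ]
8 [642.8 -96.1  96. ]
```

View pics/c.png

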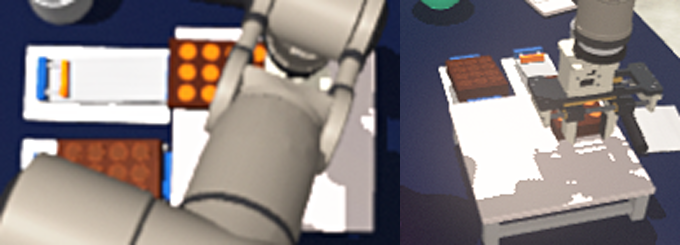

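The mould is still square and about 2 mm to +x of the line. I'll push on past the crest, where it tips nose-down onto the bed.

>>> arm_command([
  {"x":6,"y":0,"z":0,"rx":0,"ry":0,"rz":0},
  {"x":12,"y":-0.2,"z":0,"rx":0,"ry":0,"rz":0},
  {"x":18,"y":-0.4,"z":0,"rx":0,"ry":0,"rz":0},
  {"x":24,"y":-0.5,"z":0,"rx":0,"ry":0,"rz":0},
  {"x":30,"y":-0.6,"z":0,"rx":0,"ry":0,"rz":0},
  {"x":36,"y":-0.8,"z":0,"rx":0,"ry":0,"rz":0},
  {"x":42,"y":-0.9,"z":0,"rx":0,"ry":0,"rz":0},
  {"x":47,"y":-1,"z":0,"rx":0,"ry":0,"rz":0},
  {"x":52,"y":-1.1,"z":0,"rx":0,"ry":0,"rz":0},
  {"x":56,"y":-1.2,"z":0,"rx":0,"ry":0,"rz":0},
  {"x":60,"y":-1.3,"z":0,"rx":0,"ry":0,"rz":0},
  {"x":64,"y":-1.4,"z":0,"rx":0,"ry":0,"rz":0},
  {"x":68,"y":-1.5,"z":0,"rx":0,"ry":0,"rz":0},
  {"x":72,"y":-1.6,"z":0,"rx":0,"ry":0,"rz":0},
  {"x":76,"y":-1.7,"z":0,"rx":0,"ry":0,"rz":0},
  {"x":80,"y":-1.8,"z":0,"rx":0,"ry":0,"rz":0},
  {"x":84,"y":-1.9,"z":0,"rx":0,"ry":0,"rz":0},
  {"x":88,"y":-2,"z":0,"rx":0,"ry":0,"rz":0},
  {"x":92,"y":-2,"z":0,"rx":0,"ry":0,"rz":0},
  {"x":94,"y":-2,"z":0,"rx":0,"ry":0,"rz":0},
])

```text
time: 11.25
tool_pos: [0.6142, -0.0753, 0.143]
tool_rot: [-3.141, -0.0, 1.522]
contact_force: [0.7, -1.5, -1.1]
opening: 0.0461
grip_force: 0.2
```

```bash
python3 - <<'E'
from h import *
s=observe();print(s['tool_pos'],s['contact_force'])
p=read_camera('top');im=p['pixels'];hsv=cv2.cvtColor(im,cv2.COLOR_BGR2HSV)
o=cv2.inRange(hsv,(8,150,120),(22,255,255));m=np.zeros_like(o);m[140:182,200:322]=255
n,l,st,ce=cv2.connectedComponentsWithStats(o&m)
for i in range(1,n):print(st[i,4],(plane(p,ce[i],.075)[0]*1000).round(1))
q=read_camera('side')
cv2.imwrite('pics/d.png',np.hstack([cv2.resize(im[130:225,190:345],(400,245),interpolation=2),cv2.resize(q['pixels'][140:260,230:350],(300,300)[:2],interpolation=2)[:245]]))
E
```

```text
[ 0.61415214 -0.07532718  0.1430145 ] [ 0.71352333 -1.50879313 -1.11757707]
231 [623.1  43.2  75. ]
55 [641.7 -31.7  75. ]
21 [610.5 114.9  75. ]
```

View pics/d.png

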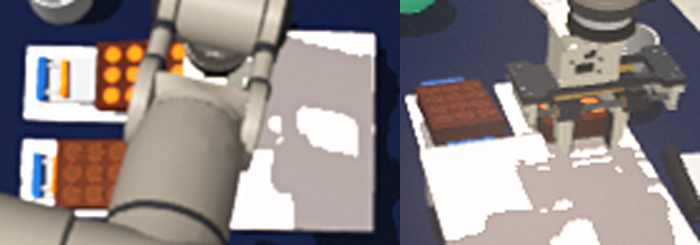

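The mould is in the lane, nose-down on the bed at about (135,75) in the left half. I'll tilt the fingers to the bed normal while advancing, and stop short of the bar.

>>> arm_command([
  {"x":3,"y":0,"z":0,"rx":0,"ry":-1.5,"rz":0},
  {"x":7,"y":0,"z":0,"rx":0,"ry":-3,"rz":0},
  {"x":11,"y":0,"z":0,"rx":0,"ry":-4.5,"rz":0},
  {"x":15,"y":-0.2,"z":0.5,"rx":0,"ry":-6,"rz":0},
  {"x":19,"y":-0.4,"z":0.5,"rx":0,"ry":-7.5,"rz":0},
  {"x":23,"y":-0.5,"z":1,"rx":0,"ry":-9,"rz":0},
  {"x":27,"y":-0.6,"z":1,"rx":0,"ry":-10.5,"rz":0},
  {"x":31,"y":-0.7,"z":1,"rx":0,"ry":-12,"rz":0},
  {"x":34,"y":-0.8,"z":1,"rx":0,"ry":-12,"rz":0},
  {"x":37,"y":-0.9,"z":1,"rx":0,"ry":-12,"rz":0},
  {"x":40,"y":-1,"z":1,"rx":0,"ry":-12,"rz":0},
  {"x":43,"y":-1,"z":1,"rx":0,"ry":-12,"rz":0},
  {"x":46,"y":-1,"z":1,"rx":0,"ry":-12,"rz":0},
  {"x":48,"y":-1,"z":1,"rx":0,"ry":-12,"rz":0},
  {"x":48,"y":-1,"z":1,"rx":0,"ry":-12,"rz":0},
])

```text
time: 12.85
tool_pos: [0.6156, -0.0277, 0.1422]
tool_rot: [3.141, 0.209, 1.522]
contact_force: [0.7, 0.2, 0.6]
opening: 0.0466
grip_force: 0.0
```

```bash
python3 - <<'E'
from h import *
s=observe();print(s['tool_pos'],s['tool_rot'],s['contact_force'])
p=read_camera('top');im=p['pixels'];hsv=cv2.cvtColor(im,cv2.COLOR_BGR2HSV)
o=cv2.inRange(hsv,(8,150,120),(22,255,255));m=np.zeros_like(o);m[140:182,200:322]=255
n,l,st,ce=cv2.connectedComponentsWithStats(o&m)
for i in range(1,n):print(st[i,4],ce[i].round(1),(plane(p,ce[i],.065)[0]*1000).round(1))
E
```

```text
[ 0.61564161 -0.0276556   0.14222449] [3.14149058 0.20912734 1.52173534] [0.69631655 0.1883022  0.56767602]
62 [231.9 154.4] [636.4  57.3  65. ]
58 [223.7 155.6] [632.7  85.   65. ]
1 [237. 157.] [627.   40.2  65. ]
```

>>> arm_command([
  {"x":2,"y":0,"z":0,"rx":0,"ry":0,"rz":0},
  {"x":4,"y":0,"z":0,"rx":0,"ry":0,"rz":0},
  {"x":6,"y":0,"z":0,"rx":0,"ry":0,"rz":0},
  {"x":8,"y":0,"z":0,"rx":0,"ry":0,"rz":0},
  {"x":8,"y":0,"z":0,"rx":0,"ry":0,"rz":0},
])

```text
time: 13.4
tool_pos: [0.616, -0.0198, 0.1405]
tool_rot: [-3.142, 0.209, 1.522]
contact_force: [0.4, -0.1, 0.4]
opening: 0.046
grip_force: 0.0
```

>>> arm_command([
  {"x":1,"y":0,"z":0,"rx":0,"ry":0,"rz":0},
  {"x":2,"y":0,"z":0,"rx":0,"ry":0,"rz":0},
  {"x":2,"y":0,"z":0,"rx":0,"ry":0,"rz":0},
])

```text
time: 13.7
tool_pos: [0.6161, -0.0181, 0.1401]
tool_rot: [-3.142, 0.209, 1.522]
contact_force: [0.9, 0.1, -0.4]
opening: 0.0465
grip_force: 0.0
```

>>> arm_command([
  {"x":1,"y":0,"z":0,"rx":0,"ry":0,"rz":0},
  {"x":2,"y":0,"z":0,"rx":0,"ry":0,"rz":0},
  {"x":2,"y":0,"z":0,"rx":0,"ry":0,"rz":0},
])

```text
time: 14.0
tool_pos: [0.6162, -0.0167, 0.1398]
tool_rot: [3.142, 0.21, 1.521]
contact_force: [0.5, -4.0, 0.1]
opening: 0.0461
grip_force: 1.8
```

Force rose to 4 N: the mould is now on the bar. It needs about 6 mm more to drop, with a limit near 16 mm.

>>> arm_command([
  {"x":1,"y":0,"z":0,"rx":0,"ry":0,"rz":0},
  {"x":2,"y":0,"z":0,"rx":0,"ry":0,"rz":0},
  {"x":3,"y":0,"z":0,"rx":0,"ry":0,"rz":0},
  {"x":4,"y":0,"z":0,"rx":0,"ry":0,"rz":0},
  {"x":4,"y":0,"z":0,"rx":0,"ry":0,"rz":0},
])

```text
time: 14.5
tool_pos: [0.6164, -0.0127, 0.1389]
tool_rot: [-3.142, 0.21, 1.522]
contact_force: [-0.1, -5.8, -0.1]
opening: 0.0458
grip_force: 2.6
```

>>> arm_command([
  {"x":1,"y":0,"z":0,"rx":0,"ry":0,"rz":0},
  {"x":2,"y":0,"z":0,"rx":0,"ry":0,"rz":0},
  {"x":3,"y":0,"z":0,"rx":0,"ry":0,"rz":0},
  {"x":3,"y":0,"z":0,"rx":0,"ry":0,"rz":0},
])

```text
time: 14.9
tool_pos: [0.6165, -0.0101, 0.1384]
tool_rot: [-3.142, 0.211, 1.522]
contact_force: [0.0, -6.8, 0.8]
opening: 0.0461
grip_force: 3.4
```

```bash
python3 - <<'E'
from h import *
s=observe();print(s['tool_pos'],s['tool_rot'],s['contact_force'])
p=read_camera('top');q=read_camera('side');im=p['pixels'];hsv=cv2.cvtColor(im,cv2.COLOR_BGR2HSV)
o=cv2.inRange(hsv,(8,150,120),(22,255,255));m=np.zeros_like(o);m[140:182,200:322]=255
n,l,st,ce=cv2.connectedComponentsWithStats(o&m)
for i in range(1,n):print(st[i,4],ce[i].round(1),(plane(p,ce[i],.062)[0]*1000).round(1))
cv2.imwrite('pics/e.png',np.hstack([cv2.resize(im[135:190,195:275],(436,300),interpolation=2),cv2.resize(q['pixels'][150:230,240:320],(300,300),interpolation=2)]))
E
```

```text
[ 0.61651682 -0.01009429  0.13838188] [-3.14152516  0.21068571  1.52154922] [ 5.64346925e-03 -6.81349406e+00  8.19081477e-01]
61 [218.8 155.7] [633.4 101.9  62. ]
56 [226.8 154.6] [636.9  74.7  62. ]
```

View pics/e.png

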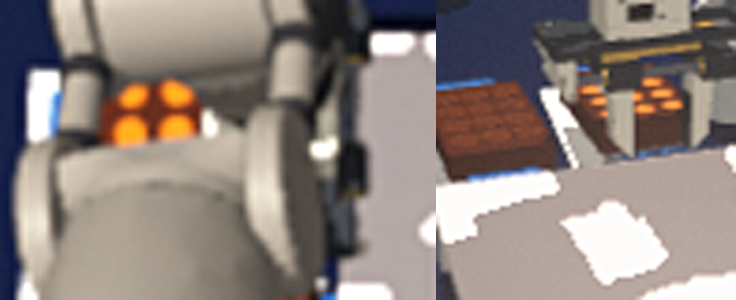

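Both the force and the travel put the bar at about 7 mm. The right half shows both fingers on the tail. I'll go 3 mm further, then ease down along the tail face to help it drop.

>>> arm_command([
  {"x":1,"y":0,"z":0,"rx":0,"ry":0,"rz":0},
  {"x":2,"y":0,"z":0,"rx":0,"ry":0,"rz":0},
  {"x":3,"y":0,"z":0,"rx":0,"ry":0,"rz":0},
  {"x":3,"y":0,"z":0,"rx":0,"ry":0,"rz":0},
])

```text
time: 15.4
tool_pos: [0.6167, -0.0075, 0.1379]
tool_rot: [-3.142, 0.211, 1.522]
contact_force: [0.7, -8.2, -0.2]
opening: 0.0456
grip_force: 4.1
```

>>> arm_command([
  {"x":0,"y":0,"z":1,"rx":0,"ry":0,"rz":0},
  {"x":0,"y":0,"z":2,"rx":0,"ry":0,"rz":0},
  {"x":0,"y":0,"z":3,"rx":0,"ry":0,"rz":0},
  {"x":0,"y":0,"z":4,"rx":0,"ry":0,"rz":0},
  {"x":0,"y":0,"z":4,"rx":0,"ry":0,"rz":0},
])

```text
time: 15.9
tool_pos: [0.6166, -0.0087, 0.1339]
tool_rot: [-3.141, 0.212, 1.521]
contact_force: [-1.0, -10.9, 1.4]
opening: 0.0457
grip_force: 4.8
```

>>> arm_command([
  {"x":-1,"y":0,"z":0,"rx":0,"ry":0,"rz":0},
  {"x":-2,"y":0,"z":0,"rx":0,"ry":0,"rz":0},
  {"x":-3,"y":0,"z":0,"rx":0,"ry":0,"rz":0},
  {"x":-3,"y":0,"z":0,"rx":0,"ry":0,"rz":0},
])

```text
time: 16.3
tool_pos: [0.6165, -0.0109, 0.1344]
tool_rot: [-3.142, 0.21, 1.521]
contact_force: [0.3, -6.4, -0.1]
opening: 0.0457
grip_force: 3.2
```

>>> arm_command([
  {"x":-1,"y":0,"z":0,"rx":0,"ry":0,"rz":0},
  {"x":-2,"y":0,"z":0,"rx":0,"ry":0,"rz":0},
  {"x":-3,"y":0,"z":0,"rx":0,"ry":0,"rz":0},
  {"x":-3,"y":0,"z":0,"rx":0,"ry":0,"rz":0},
])

```text
time: 16.7
tool_pos: [0.6164, -0.0127, 0.1349]
tool_rot: [3.141, 0.208, 1.522]
contact_force: [-0.3, -0.3, -0.5]
opening: 0.0462
grip_force: 0.5
```

The force vanished while the bar was still about 6 mm in, so the sill is holding the tail. I'll back off, clear the view and check.

>>> arm_command([
  {"x":-15,"y":0,"z":0,"rx":0,"ry":0,"rz":0},
  {"x":-30,"y":0,"z":-5,"rx":0,"ry":0,"rz":0},
  {"x":-40,"y":0,"z":-40,"rx":0,"ry":0,"rz":0},
  {"x":-60,"y":0,"z":-80,"rx":0,"ry":0,"rz":0},
  {"x":-100,"y":0,"z":-100,"rx":0,"ry":0,"rz":0},
  {"x":-140,"y":0,"z":-100,"rx":0,"ry":0,"rz":0},
  {"x":-180,"y":0,"z":-100,"rx":0,"ry":0,"rz":0},
  {"x":-220,"y":0,"z":-80,"rx":0,"ry":0,"rz":0},
  {"x":-260,"y":0,"z":-80,"rx":0,"ry":0,"rz":0},
  {"x":-280,"y":0,"z":-80,"rx":0,"ry":0,"rz":0},
  {"x":-280,"y":0,"z":-80,"rx":0,"ry":0,"rz":0},
])

```text
time: 17.8
tool_pos: [0.6026, -0.2744, 0.2727]
tool_rot: [3.14, 0.211, 1.517]
contact_force: [0.2, 1.4, 0.1]
opening: 0.0465
grip_force: 0.0
```

```bash
python3 - <<'E'
from h import *
s=observe();print(s['tool_pos'],s['contact_force'])
p=read_camera('top');q=read_camera('side');im=p['pixels'];hsv=cv2.cvtColor(im,cv2.COLOR_BGR2HSV)
o=cv2.inRange(hsv,(8,150,120),(22,255,255));m=np.zeros_like(o);m[140:182,200:275]=255
n,l,st,ce=cv2.connectedComponentsWithStats(o&m)
# bed frame model at home vs seen: project filling centroid
ey=np.array([.05*.978,.9987*.978,-.208]);ex=np.array([.9987,-.05,0]);ez=np.cross(ex,ey)
O=np.array([.6175,-.016,.061])
print('home centre px',proj(p,O+.07*ey+.026*ez),'x+10mm',proj(p,O+.07*ey+.026*ez+.01*ex))
for i in range(1,n):
    if st[i,4]>5:
        print(st[i,4],ce[i].round(1))
t=trace(p,'mould');
for d in t[:2]:
    c=max(cv2.findContours(d['pixels'].astype(np.uint8),0,2)[0],key=cv2.contourArea);print(d['confidence'],cv2.minAreaRect(c))
for d in mark_of(p,'mould')[:2]+mark_of(q,'mould')[:2]:
    v=np.array(d['point'])-O;print('mark',d['confidence'],(np.array([v@ex,v@ey,v@ez])*1000).round(1))
cv2.imwrite('pics/f.png',np.hstack([cv2.resize(im[135:220,195:280],(400,400),interpolation=2),cv2.resize(q['pixels'][155:225,230:300],(400,400),interpolation=2)]))
E
```

```text
[ 0.60263873 -0.27438343  0.27267852] [0.24914624 1.41289935 0.08755357]
home centre px [[231.67322976 158.34881275]] x+10mm [[231.7913019  155.43446289]]
47 [228.  150.7]
46 [236.5 150.7]
145 [244.9 158.6]
136 [219.  159.1]
29 [212.5 160.2]
94 [227.4 163.1]
92 [236. 163.]
0.72 ((233.0, 160.0), (28.0, 40.0), 90.0)
mark 0.89 [-3.2 72.1  1.5]
mark 0.94 [-1.  66.6  0.4]
```

View pics/f.png

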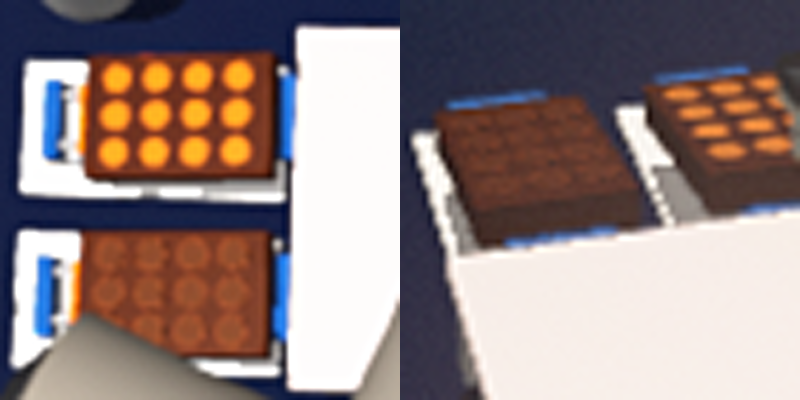

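The mould sits like its neighbour: behind the blue sill at (285,115), against the orange bar at (85,110), square, and centred within about 3 mm. Handing in.

```bash
python3 -c "
from cell import *
print(hand_in())"
```

```text
the job is handed in; nothing more can be done
None
```

I slid the loose mould into the empty rest and handed the job in at about 18 s. The last pictures show its tail behind the blue sill, held by the orange bar, square and centred within about 3 mm; the judge gave no verdict.

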